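# Reset the clamped side stop of an ultrasonic-welding fixture

### The job

Free the black clamp knob on the welding fixture's blue side stop and slide the stop along its rail until its sprung nose has pushed the white housing home against the locator block's screw and is itself pressed in about half-way. Keeping it pressed, turn the knob back until the stop is firmly clamped, then let go: the housing must stay held between nose and screw, not crushed. Leave the spare horn and the wrench where they are.

Things in the scene. Friction and masses are not known exactly. Their poses are not given: they have to be found in the camera images.
- fixture: Welding fixture: aluminium base plate 320 x 120 x 12 mm fixed to the table; origin at the centre of its underside. Its +x axis runs along the rail from the blue stop to the housing and the locator: the direction in which to push. Its parts all lie on this axis. The housing lies in a nest 16 mm up, between side walls with tops 36 mm up, 2 mm play each side.
- locator: Dark steel block, 28 x 50 x 44 mm, fixed beyond the housing; origin at the centre of its underside. A steel set-screw, diameter 14 mm, sticks out of it towards the housing, 36 mm above the table; it was set by hand: its tip is 28 to 40 mm from the block's centre, not known more closely. It does not yield in this job.
- stop (a joint): Position (m) of the blue side stop along the fixture's +x, 0 to 0.115, growing towards the housing; its block (56 x 50 mm, 23 to 50 mm above the table) has its centre this value minus 115 mm along x from the fixture's origin. Freed, it slides with 1 N of friction (2 N at 60 mm/s); clamped it holds 30 N or more. It may have to travel 30 to 95 mm.
- stop_front (a point): Middle of the stop's front face. Here a sprung nose with an orange tip (diameter 20 mm, 36 mm above the table) sticks 22 mm out towards the housing. The spring pushes with 1.2 N at rest and 1.2 N more per mm pressed in, 10 mm at most. Unless the knob is tightened while the stop is kept pushed, the spring shoves the stop back when it is let go.
- clamp_knob (a joint): Angle (rad) of the knob on the stop: 0 loose, 1.4 tight (end stops at both), growing clockwise seen from above. Below 0.6 the stop is free; above, the clamp bites ever harder; above 1.1 it is firm. It starts clamped, at 1.15 to 1.35, and stays where it is left. Turning takes 0.17 N m, some 0.3 N m when fully tight.
- knob_grip (a point): Grip point on the knob's vertical axis, over the centre of the stop's block, 84 mm above the table. The knob is a black bar 50 mm long (this point's x), 14 mm thick (its y) and 28 mm high (68 to 96 mm above the table), on a stem 18 mm thick; the block's top is 18 mm below the bar. At angle 0 the bar lies along the rail. It rides on the stop, which can be slid by it.
- housing_center (a point): Centre (half-way up) of the loose white plastic housing, 80 x 50 x 36 mm, 80 mm along its x, which is nearly the fixture's x; 100 to 210 g. It starts in the nest a little short of the locator's screw and slides there with up to 2 N of friction.
- spare_horn: Spare aluminium weld horn standing on the table, 42 mm wide, 85 mm high; origin at the centre of its underside. To be left alone.
- wrench: Steel wrench lying on the table, 170 mm long; origin under its middle. To be left alone.
Mind the look-alikes: they are no part of the job. Leave any orange or turquoise look-alike of the part that bears housing_center alone.

How it is judged:
By the outcome, as a careful person would: the job done as asked, in the order asked, and still so for the second after the job is handed in, with the robot touching nothing.
It also fails if it takes over 45 s, if anything falls off the work surface, if the arm or the gripper's body presses on something with over 40 N, if the wrist force passes 120 N, or if a joint passes its speed limit or range.

### The arm

A 7-joint arm with a two-finger parallel gripper is mounted at the origin on the work surface. World frame = base frame: x ahead of the robot, y to its left, z up, the work surface at z = 0. Lengths are in m, angles in rad, forces in N, time in s.
With the tool pointing down it reaches from about 0.35 to 0.9 m from the base axis. Payload 7.2 kg.
Tool frame: the origin (TCP) lies midway between the tips of the shut fingers; the grasp point (between the pads) lies 19 mm behind it; z points along the fingers, y is the line along which they close (so a half turn about z gives the same grasp; the last joint's range is limited). The gripper opens to 85 mm and grips with 20 to 120 N. Pads are 22 mm wide; open, the fingers measure 114 mm over their backs; the gripper's body (76 mm by 85 mm) begins 54 mm behind the grasp point. The pads swing forward as they close: fully open they stand 13 mm farther back than shut.
Start: joints at [-1.394, 0.411, -0.013, 1.596, 0.006, 1.134, -0.082], TCP at [0.151, 0.606, 0.198] pointing down, gripper open.
Joint ranges: [-2.95, 2.95], [-0.29, 1.99], [-1.47, 1.44], [0.14, 2.54], [-1.03, 4.17], [0.13, 1.85], [-2.86, 2.86]. Speed limits (rad/s): [2.39, 2.39, 3.01, 3.01, 3.14, 3.14, 3.14].

### API

Orientations are given as a rotation vector (axis times angle).
In Python, from plant import bot gives the robot as it stands.
- The arm moves only by the tool step_arm, never from a script. Its argument "rows" is a list of rows, each a list of 5 numbers: the finger opening in m, from 0 to 0.0854, then the shift along the tool's x, y, z in m, then the turn about the tool's z in degrees. A call has 1 to 10 rows; each row is the pose to reach, as a shift and turn from the pose commanded when the call began, along the tool's axes at that moment; what a row does not reach only later rows make up. A row lasts 1/10 s, in which the tool goes at most 50 mm and 8.59 degrees, less where a joint would pass 70% of its speed; a pose out of reach is approached as far as the arm can. A call with a gripper value outside its range is refused whole. The fingers move at their own pace and stop on an object; the grip force is fixed at half the most. Time passes only in rows, so rows that repeat a pose let the fingers close. It gives the time, the measured TCP pose, the force, the opening and the grip force at its end, in the units of the state.
- bot.get_state(): the state, without advancing time (a new reading comes with each control period).
- bot.read_camera(name): name is "scene" or "top" or "wrist"; returns (picture, depth): 400x640x3 uint8, red, green, blue; 400x640 float32, m along the optical axis (not along the pixel's ray), 0 where there is no reading.
- bot.camera_info(name): a dict with "K" (3x3 intrinsics, pixels), "dist_coeffs" ([k1, k2, p1, p2, k3] as OpenCV has them; the pictures are not rectified), "extrinsics" (4x4, takes a point from world to camera coordinates). Camera axes: x right, y down, z forward; pixel columns grow to the right and rows downward; lengths in m; the calibration is good to about 2 mm. A picture is of the moment at which its call begins: read the wrist's pose just before it. camera_info takes no time and is no camera call; for the wrist camera it gives the pose at the moment of the call.
- bot.close_job(): hands the job in; it is judged then, once.
The state is a dict: "clock": time; "qpos": joint angles; "qvel": joint speeds; "tau": joint torques, N m; "ee_pos": TCP position; "eef_rot": TCP orientation; "force": force on the tool from outside, world axes, zero at the start; "wrist_torque": the same for the moment, N m; "opening": finger opening in m; "grasp_force": force on a finger pad.
Only numpy, scipy, OpenCV 4.12 (cv2) and the standard library are available. Lean on these libraries where they do the work, as an engineer would, in place of code of your own. Each camera call takes 0.05 s, during which the arm holds its last target. There are 200 camera calls.

## Working session

There is one attempt and no reset: what is moved stays moved. The work goes in short steps, Python scripts to look and compute and a tool call to move; the robot and the scene stay as the last step left them, time stands still between calls to the robot, and variables do not carry over. Pictures are saved under pics/ and viewed, at most 10 in all, crops included, and the job is handed in when it is done.

Besides the shell and the picture viewer there is one more tool, called after "Emit:" as name([rows], argument=value, ...), one row to a line, values as JSON. step_arm: Moves the arm, as the interface text tells. Its arguments: {"type":"object","properties":{"rows":{"type":"array","items":{"type":"array","items":{"type":"number"}}}},"required":["rows"]}

```bash
mkdir -p pics
cat > h.py <<'E'
import numpy as np, cv2
from plant import bot
def cam(n):
    i=bot.camera_info(n); return np.array(i["K"],float),np.array(i["dist_coeffs"],float),np.array(i["extrinsics"],float)
def ray(n,px,c=None):
    K,d,E=c or cam(n); u=cv2.undistortPoints(np.array(px,float).reshape(-1,1,2),K,d).reshape(-1,2)
    R,t=E[:3,:3],E[:3,3]; return -R.T@t, np.c_[u,np.ones(len(u))]@R
def plane(n,px,z,c=None):
    o,v=ray(n,px,c); return o+v*((z-o[2])/v[:,2])[:,None]
def pts(n,depth,c=None):
    "world point per pixel"
    h,w=depth.shape; g=np.stack(np.meshgrid(np.arange(w),np.arange(h)),-1)
    o,v=ray(n,g,c); return (o+v*depth.reshape(-1,1)).reshape(h,w,3)
E
python3 - <<'E'
from h import *
s=bot.get_state(); print({k:np.round(v,3) for k,v in s.items()})
for n in("scene","top"):
    p,d=bot.read_camera(n); np.savez(f"{n}0.npz",p=p,d=d); cv2.imwrite(f"pics/{n}0.png",p[:,:,::-1])
    K,dc,E=cam(n); print(n,np.round(-E[:3,:3].T@E[:3,3],3),K[0,0])
E
```

```text
{'clock': np.float64(0.0), 'qpos': array([-1.394,  0.412, -0.013,  1.597,  0.006,  1.134, -0.082]), 'qvel': array([ 0.001,  0.   , -0.   , -0.002, -0.   ,  0.   ,  0.   ]), 'tau': array([-1.0000e-03, -6.0061e+01,  6.8100e-01, -2.9942e+01,  1.4000e-02,
        1.1000e-02, -0.0000e+00]), 'ee_pos': array([0.151, 0.606, 0.197]), 'eef_rot': array([-3.840e-01, -3.118e+00,  3.000e-03]), 'force': array([-0.352, -0.073,  0.006]), 'wrist_torque': array([ 0.025, -0.005,  0.023]), 'grasp_force': np.float64(0.0), 'opening': np.float64(0.086)}
scene [ 1.16  -0.384  0.648] 395.93698366560136
top [0.47  0.004 1.111] 397.0057200717889
```

View pics/top0.png

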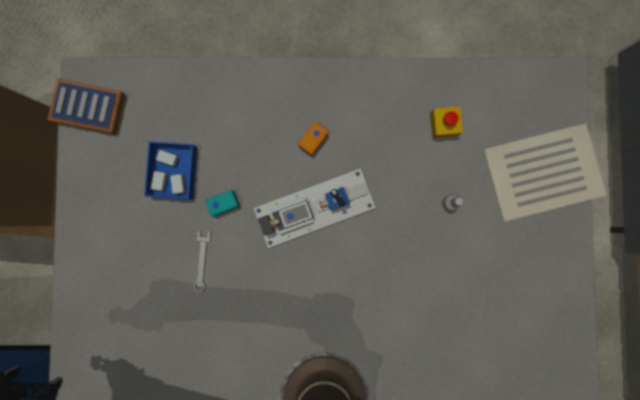

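View pics/scene0.png

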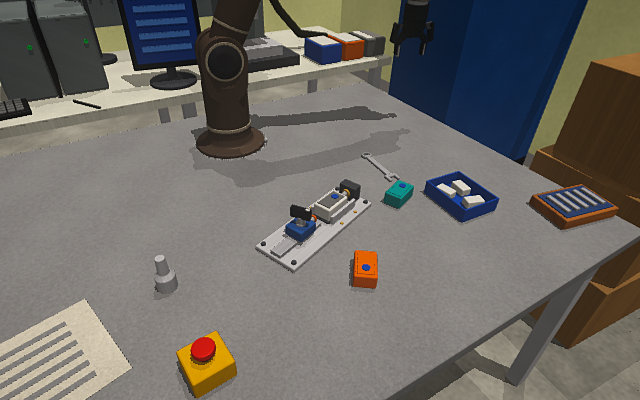

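The top view shows the fixture from about (365,190) to (265,228). The blue stop with its black knob is at (338,199), the white housing at (296,215) and the dark locator at (268,225). The look-alikes are the orange block (313,138), the turquoise block (222,203) and the white pieces in the blue bin (168,172). The housing meant is the white one in the fixture's nest. Next I measure it and confirm with a crop.

Run:
```python
from h import *
D={}
for n,(x0,x1,y0,y1) in dict(top=(245,385,160,255),scene=(245,385,165,275)).items():
    f=np.load(n+"0.npz"); p,d=f["p"],f["d"]; P=pts(n,d); hsv=cv2.cvtColor(p,cv2.COLOR_RGB2HSV)
    roi=np.zeros(d.shape,bool); roi[y0:y1,x0:x1]=1
    blue=roi&(hsv[...,0]>95)&(hsv[...,0]<130)&(hsv[...,1]>120)&(hsv[...,2]>50)
    black=roi&(p.max(2)<60)
    for nm,m in(("blue",blue),("black",black)):
        k,l,st,ce=cv2.connectedComponentsWithStats(m.astype(np.uint8))
        for i in range(1,k):
            if st[i,4]>12:
                q=P[l==i]; print(n,nm,st[i],ce[i].round(1),"med",np.median(q,0).round(4),"zmax",np.percentile(q[:,2],95).round(3))
    if n=="top":
        z=P[...,2]; m=roi&(z>0.006)&(z<0.019)
        r=cv2.minAreaRect(P[roi&(z>0.007)][:,:2].astype(np.float32)); print("rect",r)
        m=roi&(z>0.06); q=P[m]; print("high",len(q),q.mean(0),cv2.minAreaRect(q[:,:2].astype(np.float32)))
        c=p[y0:y1,x0:x1]
        K,dc,E=cam("top"); print(E.round(3))
    else: c=p[y0:y1,x0:x1]
    D[n]=cv2.resize(c,(560,420),interpolation=cv2.INTER_CUBIC)
cv2.imwrite("pics/crop0.png",cv2.resize(np.vstack(list(D.values())),(440,600))[:,:,::-1])
```

```text
top blue [337 188  12  17  89] [343.  195.7] med [ 0.5502 -0.0504  0.0503] zmax 0.077
top blue [326 193  14  17 108] [331.7 201.7] med [ 0.529  -0.0182  0.0504] zmax 0.055
top blue [287 214   6   5  24] [289.7 216. ] med [0.494  0.0909 0.0549] zmax 0.059
top black [333 193  12  14  72] [338.8 199.7] med [ 0.5341 -0.0378  0.0964] zmax 0.1
top black [271 227   4   5  13] [272.2 229. ] med [0.4595 0.1387 0.0504] zmax 0.058
rect ((0.505589485168457, 0.02773343026638031), (0.23684877157211304, 0.3381596803665161), 2.2392659187316895)
high 187 [ 0.51399785 -0.01037024  0.42964737] ((0.49137672781944275, 0.056932948529720306), (0.07659902423620224, 0.22792258858680725), 20.848989486694336)
[[ 1.000e-03 -1.000e+00  3.000e-03  1.000e-03]
 [-9.990e-01 -1.000e-03 -5.100e-02  5.270e-01]
 [ 5.100e-02 -3.000e-03 -9.990e-01  1.085e+00]
 [ 0.000e+00  0.000e+00  0.000e+00  1.000e+00]]
scene blue [331 194   7   5  27] [334.1 195.7] med [0.4946 0.0899 0.0557] zmax 0.057
scene blue [286 218  30  24 338] [301. 229.] med [ 0.557  -0.0445  0.0491] zmax 0.052
scene blue [362 264   8   7  41] [365.5 266.9] med [0.7218 0.0213 0.0397] zmax 0.041
scene black [335 183  25  18 171] [350.  191.6] med [0.4874 0.149  0.0411] zmax 0.055
scene black [290 205  22  16 236] [299.9 212.6] med [ 0.5454 -0.0384  0.0869] zmax 0.097
scene black [314 214  16  10  39] [322.3 219.4] med [0.519  0.0411 0.0166] zmax 0.018
```

View pics/crop0.png

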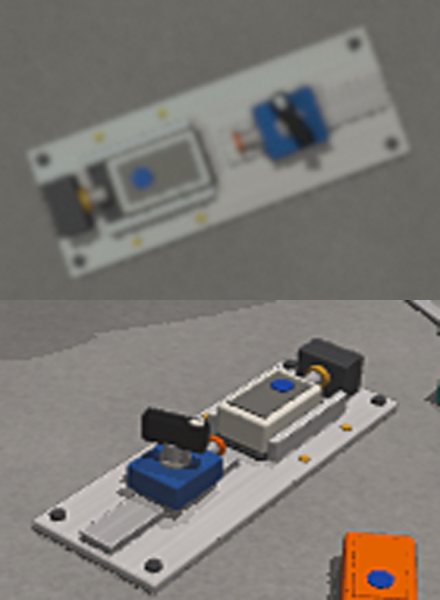

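The crop confirms the parts. The white housing with a blue dot sits in the nest between the locator on the left and the orange-tipped nose of the blue stop. The black bar knob lies on the stop at an angle across the rail, near (0.54,-0.038).

```bash
cat >> h.py <<'E'
from scipy.spatial.transform import Rotation as Ro
def go(p,yaw=None):
    "shift in tool axes and turn (deg) to reach TCP p, with tool y along world angle yaw (mod 180)"
    s=bot.get_state(); R=Ro.from_rotvec(s["eef_rot"]).as_matrix()
    sh=R.T@(np.array(p)-s["ee_pos"]); y=np.degrees(np.arctan2(R[1,1],R[0,1]))
    t=None if yaw is None else -((yaw-y+90)%180-90)
    print("tool y at",round(y,1),"shift",sh.round(4),"turn",t,"q7",s["qpos"][6].round(2),"axes x",R[:,0].round(3),"z",R[:,2].round(3)); return sh
E
python3 - <<'E'
from h import *
f=np.load("top0.npz"); p,d=f["p"],f["d"]
c=p[160:255,245:385].astype(int)
m=(c.min(2)>115).astype(np.uint8); m=cv2.morphologyEx(m,cv2.MORPH_OPEN,np.ones((3,3)))
cs,_=cv2.findContours(m,0,2); k=max(cs,key=cv2.contourArea); b=cv2.boxPoints(cv2.minAreaRect(k))+[245,160]
w=plane("top",b,0.012); print(w.round(4)); r=cv2.minAreaRect(w[:,:2].astype(np.float32)); print(r)
for i in range(2): e=w[i+1]-w[i]; print(np.linalg.norm(e),np.degrees(np.arctan2(e[1],e[0])))
R=Ro.from_rotvec(bot.get_state()["eef_rot"]).as_matrix(); K,dc,E=cam("wrist")
print("cam in tool",(R.T@(-E[:3,:3].T@E[:3,3]-bot.get_state()["ee_pos"])).round(3),"camera axes in tool\n",(R.T@E[:3,:3].T).round(3),K[0,0])
go([0.54,-0.038,0.22],129-0)
E
```

```text
[[ 0.5189  0.1985  0.012 ]
 [ 0.6308 -0.1013  0.012 ]
 [ 0.5188 -0.1421  0.012 ]
 [ 0.4081  0.1564  0.012 ]]
((0.5190201997756958, 0.027767688035964966), (0.11920423805713654, 0.3199799358844757), 20.482242584228516)
0.3199799329298908 -69.51775863196515
0.11920786719239489 -159.96403762993592
cam in tool [ 0.078 -0.    -0.177] camera axes in tool
 [[-0.002 -0.953 -0.303]
 [ 1.    -0.002 -0.001]
 [ 0.    -0.303  0.953]] 301.604356057263
tool y at 76.0 shift [-0.533  -0.5306 -0.0216] turn -53.02172072519289 q7 -0.08 axes x [-0.97   0.242 -0.   ] z [-0.    -0.001 -1.   ]
```

The plate measures 320 x 119 mm, as it should. Its axis lies at 110.4° and its centre is at (0.519, 0.028). I move above the knob with the bar between the fingers.

Emit:
step_arm([
  [0.085,-0.05,-0.05,0,8],
  [0.085,-0.09,-0.09,0,16],
  [0.085,-0.125,-0.125,0,24],
  [0.085,-0.16,-0.16,0,32],
  [0.085,-0.195,-0.195,0,40],
  [0.085,-0.23,-0.23,0,48],
  [0.085,-0.265,-0.265,0,56],
  [0.085,-0.3,-0.3,0,64],
  [0.085,-0.335,-0.335,0,72],
  [0.085,-0.37,-0.37,0,80],
])

```text
clock: 1.1
ee_pos: [0.4093, 0.1758, 0.1984]
eef_rot: [-2.304, -2.135, -0.001]
force: [0.9, 0.3, 0.1]
opening: 0.0851
grasp_force: 0.0
```

```bash
python3 -c "
from h import *
go([0.54,-0.038,0.2],-51.2)"
```

```text
tool y at -4.3 shift [-0.2033  0.1465 -0.0017] turn 46.858212126459826 q7 -0.53 axes x [0.076 0.997 0.001] z [ 0.     0.001 -1.   ]
```

Emit:
step_arm([
  [0.085,-0.034,0.025,0,8],
  [0.085,-0.068,0.05,0,16],
  [0.085,-0.102,0.075,0,24],
  [0.085,-0.136,0.1,0,32],
  [0.085,-0.17,0.123,0,40],
  [0.085,-0.195,0.141,0,46],
  [0.085,-0.201,0.146,0,47],
  [0.085,-0.203,0.146,0,47],
  [0.085,-0.203,0.146,0,47],
])

```text
clock: 2.0
ee_pos: [0.5395, -0.0343, 0.1979]
eef_rot: [-2.96, -1.051, 0.001]
force: [-0.1, -0.2, -0.9]
opening: 0.085
grasp_force: 0.0
```

Run:
```python
from h import *
go([0.54,-0.038,0.2],-51.2)
c=cam("wrist"); p,d=bot.read_camera("wrist"); np.savez("w1.npz",p=p,d=d,K=c[0],dc=c[1],E=c[2]); cv2.imwrite("pics/w1.png",p[:,:,::-1])
P=pts("wrist",d,c); m=(p.max(2)<60)&(abs(P[...,2]-0.09)<0.025)&(np.hypot(P[...,0]-.54,P[...,1]+.038)<0.05)
q=P[m]; print(m.sum(),np.median(q,0),np.percentile(q[:,2],[5,50,95]))
t=m&(abs(P[...,2]-np.percentile(q[:,2],90))<0.004); r=cv2.minAreaRect(P[t][:,:2].astype(np.float32)); print("bar top",r)
hsv=cv2.cvtColor(p,cv2.COLOR_RGB2HSV); b=(hsv[...,0]>95)&(hsv[...,0]<130)&(hsv[...,1]>120)&(abs(P[...,2]-.05)<.006)&(np.hypot(P[...,0]-.54,P[...,1]+.038)<0.06)
print("block top z",np.median(P[b][:,2]),cv2.minAreaRect(P[b][:,:2].astype(np.float32)))
```

```text
tool y at -50.9 shift [-0.002   0.0032 -0.0021] turn 0.29169043713403653 q7 -0.68 axes x [ 0.776  0.631 -0.001] z [-0.001  0.    -1.   ]
632 [ 0.54152799 -0.03426521  0.09681779] [0.09075236 0.09681779 0.09817623]
bar top ((0.5419559478759766, -0.03402833268046379), (0.04871106520295143, 0.013715269044041634), 36.71330642700195)
block top z 0.05102208229564281 ((0.5421016812324524, -0.03449932485818863), (0.04930717125535011, 0.05482185631990433), 20.47648048400879)
```

View pics/w1.png

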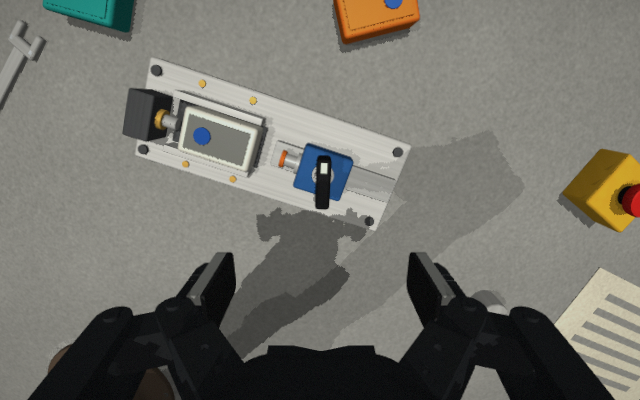

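The wrist view shows the knob bar upright at (322,182) with the fingers on either side of it, the nose tip at (284,159), the housing around (217,137) and the screw at (168,119). The bar lies at 36.7°, so the knob angle is about 1.29. Its top is at z = 0.097, which agrees with the text. Next I work out the gaps along the rail.

Run:
```python
from h import *
f=np.load("w1.npz"); p,d=f["p"],f["d"]; c=(f["K"],f["dc"],f["E"]); P=pts("wrist",d,c)
k=np.array([0.542,-0.0342]); a=np.radians(110.5); u=np.array([np.cos(a),np.sin(a)]); n=np.array([u[1],-u[0]])
S=(P[...,:2]-k)@u; L=(P[...,:2]-k)@n; Z=P[...,2]
m=(abs(L)<0.018)&(abs(Z-.052)<.004)&(S>.05)&(S<.2); print("housing top s",np.percentile(S[m],[0.5,2,50,98,99.5]).round(4),"lat",np.percentile(L[m],[1,99]).round(4))
m=(abs(L)<.02)&(abs(Z-.052)<.004)&(S>.05)&(S<.2); 
# screw/locator profile on the axis
for s in np.arange(0.04,0.22,0.004):
    m=(abs(L)<.005)&(abs(S-s)<.002)&(d>0)
    if m.any(): print(round(s,3),round(float(np.percentile(Z[m],90)),4),np.median(p[m],0).astype(int),end=" | ")
print(); go([0.542,-0.0342,0.067],126.7)
```

```text
housing top s [0.0792 0.0803 0.1189 0.1899 0.191 ] lat [-0.0177  0.0177]
0.04 0.3161 [18 19 20] | 0.044 0.3114 [16 17 18] | 0.048 0.3031 [19 20 21] | 0.052 0.2924 [19 20 22] | 0.056 0.0238 [187 187 179] | 0.06 0.024 [181 181 174] | 0.064 0.0138 [195 193 185] | 0.068 0.0145 [181 179 171] | 0.072 0.0139 [169 168 161] | 0.076 0.0177 [76 76 75] | 0.08 0.0527 [82 80 74] | 0.084 0.0539 [215 219 203] | 0.088 0.0552 [121 121 114] | 0.092 0.0551 [120 121 113] | 0.096 0.0555 [120 121 114] | 0.1 0.0549 [120 121 113] | 0.104 0.0554 [120 121 113] | 0.108 0.0557 [120 120 113] | 0.112 0.0553 [120 120 113] | 0.116 0.0552 [119 120 112] | 0.12 0.0552 [119 120 112] | 0.124 0.0556 [119 119 111] | 0.128 0.057 [ 37  81 157] | 0.132 0.0572 [ 37  81 157] | 0.136 0.0572 [ 37  81 157] | 0.14 0.0572 [ 37  81 156] | 0.144 0.0556 [113 116 113] | 0.148 0.0553 [118 118 110] | 0.152 0.055 [129 130 121] | 0.156 0.0537 [213 215 197] | 0.16 0.0524 [145 144 134] | 0.168 0.0444 [63 63 61] | 0.172 0.044 [158 157 151] | 0.176 0.0444 [155 154 149] | 0.18 0.0444 [157 157 151] | 0.184 0.0484 [133 116  71] | 0.188 0.0547 [92 78 47] | 0.192 0.0581 [71 72 72] | 0.196 0.0584 [72 72 72] | 0.2 0.0583 [70 71 70] | 0.204 0.0578 [70 71 70] | 0.208 0.0579 [70 70 70] | 0.212 0.0582 [70 71 70] | 0.216 0.0581 [68 69 69] | 
tool y at -50.9 shift [0.0017 0.002  0.131 ] turn 2.429337536527896 q7 -0.68 axes x [ 0.776  0.631 -0.   ] z [-0.001  0.001 -1.   ]
```

Emit:
step_arm([
  [0.06,0.0017,0.002,0.03,2.4],
  [0.06,0.0017,0.002,0.06,2.4],
  [0.06,0.0017,0.002,0.09,2.4],
  [0.06,0.0017,0.002,0.115,2.4],
  [0.06,0.0017,0.002,0.125,2.4],
  [0.06,0.0017,0.002,0.129,2.4],
  [0.06,0.0017,0.002,0.13,2.4],
  [0.06,0.0017,0.002,0.13,2.4],
])

```text
clock: 2.85
ee_pos: [0.5435, -0.0353, 0.0693]
eef_rot: [2.983, 0.986, 0.003]
force: [0.2, -1.0, 0.6]
opening: 0.0597
grasp_force: 0.0
```

Run:
```python
from h import *
go([0.542,-0.0342,0.067],126.7)
c=cam("wrist"); p,d=bot.read_camera("wrist"); cv2.imwrite("pics/w2.png",p[:,:,::-1])
P=pts("wrist",d,c); q=P[(abs(P[...,2]-0.097)<0.004)&(np.hypot(P[...,0]-.542,P[...,1]+.0342)<0.028)&(p.max(2)<70)]
print(len(q),cv2.minAreaRect(q[:,:2].astype(np.float32)),q.mean(0)); print(bot.get_state()["force"])
```

```text
tool y at -53.4 shift [-0.0006 -0.0018  0.0023] turn -0.09614311907142792 q7 -0.58 axes x [0.803 0.596 0.002] z [ 0.002  0.    -1.   ]
1784 ((0.5418570041656494, -0.03419116884469986), (0.05012458190321922, 0.014003396965563297), 36.98868179321289) [ 0.54194487 -0.0344829   0.09677418]
[0.2238098  0.11050501 0.15769953]
```

View pics/w2.png

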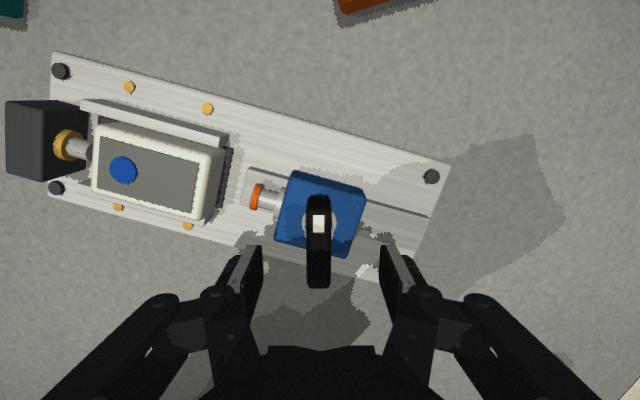

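The bar (318,240) stands upright between the open fingers. Its centre is confirmed at (0.542,-0.034), so I close on it.

Emit:
step_arm([
  [0.06,-0.0006,-0.0015,0.002,0],
  [0.03,-0.0006,-0.0015,0.002,0],
  [0.0,-0.0006,-0.0015,0.002,0],
  [0.0,-0.0006,-0.0015,0.002,0],
  [0.0,-0.0006,-0.0015,0.002,0],
  [0.0,-0.0006,-0.0015,0.002,0],
  [0.0,-0.0006,-0.0015,0.002,0],
  [0.0,-0.0006,-0.0015,0.002,0],
])

```text
clock: 3.7
ee_pos: [0.5414, -0.0348, 0.0663]
eef_rot: [2.983, 0.986, -0.0]
force: [-1.0, -0.3, -0.3]
opening: 0.0003
grasp_force: 0.0
```

Run:
```python
from h import *
go([0.542,-0.0342,0.067],126.7)
p,d=bot.read_camera("wrist"); s=bot.get_state(); print(s["opening"],s["grasp_force"],s["force"],s["wrist_torque"])
q,_=bot.read_camera("scene"); q=cv2.resize(q[140:290,220:400],(640,533))
cv2.imwrite("pics/w3.png",cv2.resize(np.vstack([p,q]),(400,583))[:,:,::-1])
```

```text
tool y at -53.4 shift [ 0.0008 -0.0001 -0.0007] turn -0.1280199983394823 q7 -0.58 axes x [ 0.803  0.596 -0.   ] z [-0. -0. -1.]
4.777079785546572e-05 0.0 [-0.99935519 -0.42258147  0.44688029] [ 0.03333598 -0.00759156  0.0088007 ]
```

View pics/w3.png

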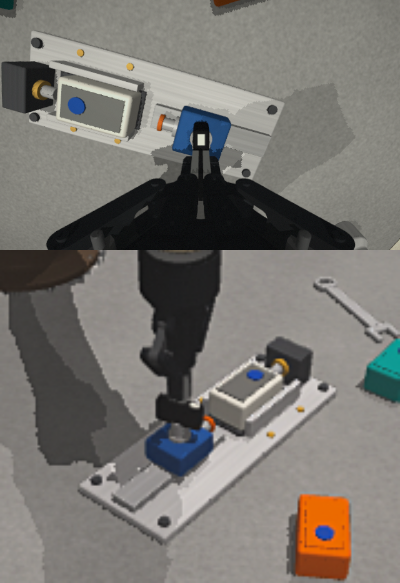

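The fingers have shut fully and the bar is not between them: in the scene view they stand behind its near end. I check where the fingers really are, using depth from both cameras.

Run:
```python
from h import *
s=bot.get_state(); R=Ro.from_rotvec(s["eef_rot"]).as_matrix(); print(s["ee_pos"])
for n in("wrist","scene","top"):
    c=cam(n); p,d=bot.read_camera(n); np.savez(f"{n}4.npz",p=p,d=d,E=c[2]); P=pts(n,d,c); T=(P-s["ee_pos"])@R
    m=(d>0)&(p.max(2)<70)&(np.hypot(T[...,0],T[...,1])<0.07)&(P[...,2]>0.055)&(P[...,2]<0.2)
    for z0 in np.arange(-0.1,0.01,0.01):
        k=m&(abs(T[...,2]-z0)<0.005)
        if k.sum()>3: print(n,"tool z %.2f"%z0,k.sum(),"x",np.percentile(T[k][:,0],[2,50,98]).round(4),"y",np.percentile(T[k][:,1],[2,50,98]).round(4))
f=np.load("w1.npz"); c=(f["K"],f["dc"],f["E"]); P=pts("wrist",f["d"],c); o=np.array([0.5407,-0.0356,0.1979])
E=f["E"]; print("cam in w1 vs expected", -E[:3,:3].T@E[:3,3])
R1=Ro.from_rotvec([-2.96,-1.051,0.001]).as_matrix(); T=(P-o)@R1
for px in[(232,256),(230,270),(225,290),(205,300),(190,300),(412,256),(415,275),(425,290)]: print(px,f["d"][px[1],px[0]].round(3),T[px[1],px[0]].round(4))
```

```text
[ 0.5414088  -0.03471442  0.06624941]
wrist tool z -0.10 5354 x [-0.0083  0.0116  0.0173] y [-0.0447  0.0033  0.0446]
wrist tool z -0.09 5940 x [-0.0084  0.0099  0.013 ] y [-0.0368 -0.0027  0.0366]
wrist tool z -0.08 2186 x [-0.008   0.0116  0.0136] y [-0.0299 -0.0019  0.0298]
wrist tool z -0.07 649 x [-0.0105  0.007   0.012 ] y [-0.0118 -0.0004  0.0116]
wrist tool z -0.06 459 x [0.0061 0.0069 0.0113] y [-0.0135 -0.0004  0.0132]
wrist tool z -0.05 377 x [0.0062 0.007  0.0112] y [-0.0133  0.0001  0.013 ]
wrist tool z -0.04 150 x [0.0064 0.0071 0.0111] y [-0.0117  0.0001  0.012 ]
wrist tool z -0.03 661 x [0.0077 0.0175 0.0253] y [-0.0063  0.0001  0.007 ]
wrist tool z -0.02 139 x [0.0233 0.0251 0.0255] y [-0.0061  0.0001  0.0067]
wrist tool z -0.01 107 x [0.0064 0.0251 0.0256] y [-0.0077  0.0007  0.007 ]
scene tool z -0.10 82 x [-0.0075  0.0107  0.0163] y [-0.0433  0.0149  0.0479]
scene tool z -0.09 54 x [-0.0093  0.0108  0.012 ] y [-0.0376  0.0135  0.0394]
scene tool z -0.08 44 x [-0.0104  0.0107  0.0125] y [-0.0281  0.0109  0.0321]
scene tool z -0.07 16 x [-0.0071  0.0085  0.0114] y [
[... 261 characters left out ...]
ene tool z -0.03 73 x [-0.0227 -0.0014  0.0246] y [-0.0045  0.0046  0.0077]
scene tool z -0.02 79 x [-0.0224  0.0038  0.0247] y [-0.0033  0.0061  0.0085]
scene tool z -0.01 67 x [-0.0241  0.0015  0.0248] y [0.002  0.0062 0.0079]
scene tool z -0.00 4 x [-0.0097  0.006   0.0159] y [0.0037 0.0058 0.0067]
cam in w1 vs expected [0.60007691 0.01454398 0.37462187]
(232, 256) 0.144 [ 0.0071 -0.0446 -0.048 ]
(230, 270) 0.14 [ 0.003  -0.0442 -0.0541]
(225, 290) 0.132 [-0.0014 -0.0442 -0.0635]
(205, 300) 0.11 [ 0.0083 -0.0446 -0.0838]
(190, 300) 0.104 [ 0.012  -0.0476 -0.0888]
(412, 256) 0.14 [ 0.0092  0.0407 -0.0521]
(415, 275) 0.134 [ 0.0039  0.0403 -0.0599]
(425, 290) 0.121 [ 0.0051  0.0404 -0.0731]
```

Both cameras agree. The shut fingertips end about 35 mm short of the reported TCP, at z ≈ 0.10, so they closed just above the bar. I measure that tip offset exactly.

Run:
```python
from h import *
s=bot.get_state(); R=Ro.from_rotvec(s["eef_rot"]).as_matrix()
for n in("wrist","scene"):
    f=np.load(n+"4.npz"); c=cam(n); c=(c[0],c[1],f["E"]); P=pts(n,f["d"],c); T=(P-s["ee_pos"])@R
    m=(f["d"]>0)&(abs(T[...,0])<.0125)&(abs(T[...,1])<.016)&(T[...,2]>-.07)&(T[...,2]<-0.02)&(f["p"].max(2)<90)
    if n=="wrist": m&=T[...,0]>.005
    h,e=np.histogram(T[m][:,2],np.arange(-.07,-.0195,.002)); print(n,dict(zip(e[:-1].round(3).tolist(),h.tolist())))
    for a,b in((-.045,-.041),(-.041,-.037),(-.037,-.033),(-.033,-.028)):
        k=m&(T[...,2]>a)&(T[...,2]<b); print(a,k.sum(), np.percentile(T[k][:,1],[2,98]).round(4) if k.any() else"", np.percentile(T[k][:,0],[2,98]).round(4) if k.any() else "")
```

```text
wrist {-0.07: 83, -0.068: 93, -0.066: 143, -0.064: 153, -0.062: 145, -0.06: 142, -0.058: 124, -0.056: 151, -0.054: 112, -0.052: 119, -0.05: 105, -0.048: 110, -0.046: 114, -0.044: 83, -0.042: 71, -0.04: 43, -0.038: 14, -0.036: 0, -0.034: 6, -0.032: 150, -0.03: 44, -0.028: 10, -0.026: 0, -0.024: 0, -0.022: 0}
-0.045 182 [-0.0123  0.0119] [0.0065 0.0114]
-0.041 83 [-0.0102  0.0074] [0.0063 0.0112]
-0.037 0  
-0.033 200 [-0.0064  0.0065] [0.0075 0.0124]
scene {-0.07: 6, -0.068: 5, -0.066: 4, -0.064: 13, -0.062: 7, -0.06: 4, -0.058: 9, -0.056: 10, -0.054: 6, -0.052: 6, -0.05: 8, -0.048: 10, -0.046: 7, -0.044: 8, -0.042: 2, -0.04: 3, -0.038: 4, -0.036: 3, -0.034: 2, -0.032: 7, -0.03: 18, -0.028: 7, -0.026: 8, -0.024: 7, -0.022: 8}
-0.045 11 [-0.0035  0.0119] [-0.003   0.0107]
-0.041 7 [-0.0029  0.0108] [-0.0109  0.0094]
-0.037 7 [0.003  0.0072] [-0.0101  0.0076]
-0.033 25 [-0.0025  0.0075] [-0.0111  0.0117]
```

The tips end 37 mm short of the reported TCP, laterally centred. I open, go down 36 mm so the true tips reach z ≈ 0.067, check the force, then close.

Emit:
step_arm([
  [0.06,0.0005,0,0,0],
  [0.06,0.0005,0,0,0],
  [0.06,0.0005,0,0,0],
  [0.06,0.0005,0,0,0],
  [0.06,0.0005,0,0.008,0],
  [0.06,0.0005,0,0.016,0],
  [0.06,0.0005,0,0.024,0],
  [0.06,0.0005,0,0.032,0],
  [0.06,0.0005,0,0.036,0],
  [0.06,0.0005,0,0.036,0],
])

```text
clock: 4.95
ee_pos: [0.5413, -0.0346, 0.0294]
eef_rot: [-2.983, -0.985, 0.002]
force: [-0.3, -0.6, -0.1]
opening: 0.0598
grasp_force: 0.0
```

Emit:
step_arm([
  [0.0,0,0,0,0],
  [0.0,0,0,0,0],
  [0.0,0,0,0,0],
  [0.0,0,0,0,0],
  [0.0,0,0,0,0],
  [0.0,0,0,0,0],
])

```text
clock: 5.55
ee_pos: [0.5423, -0.0347, 0.0308]
eef_rot: [2.983, 0.985, 0.002]
force: [0.2, -0.8, 5.5]
opening: 0.0146
grasp_force: 58.6
```

Gripped on 14.6 mm. Now I loosen: counter-clockwise seen from above is a negative turn about tool z.

Emit:
step_arm([
  [0.0,0,0,0,-7],
  [0.0,0,0,0,-14],
  [0.0,0,0,0,-21],
  [0.0,0,0,0,-28],
  [0.0,0,0,0,-35],
  [0.0,0,0,0,-42],
  [0.0,0,0,0,-49],
  [0.0,0,0,0,-56],
  [0.0,0,0,0,-63],
  [0.0,0,0,0,-68],
])

```text
clock: 6.55
ee_pos: [0.5419, -0.0345, 0.0308]
eef_rot: [1.917, 2.489, 0.001]
force: [-2.2, -1.3, 4.9]
opening: 0.0143
grasp_force: 58.5
```

Run:
```python
from h import *
s=bot.get_state(); u=np.array([np.cos(np.radians(110.5)),np.sin(np.radians(110.5)),0]); print(s["force"],s["wrist_torque"],s["ee_pos"])
go(s["ee_pos"]+0.04*u)
```

```text
[-2.15913592 -1.34171992  4.90855067] [-0.04225389  0.28909601 -0.18164256] [ 0.54194928 -0.03449884  0.03077241]
tool y at 14.8 shift [ 0.0398 -0.004   0.    ] turn None q7 0.42 axes x [-0.256  0.967  0.   ] z [ 0.  0. -1.]
```

Emit:
step_arm([
  [0.0,0.004,-0.0004,0,0],
  [0.0,0.008,-0.0008,0,0],
  [0.0,0.012,-0.0012,0,0],
  [0.0,0.016,-0.0016,0,0],
  [0.0,0.02,-0.002,0,0],
  [0.0,0.024,-0.0024,0,0],
  [0.0,0.026,-0.0026,0,0],
  [0.0,0.026,-0.0026,0,0],
])

```text
clock: 7.35
ee_pos: [0.5326, -0.0093, 0.0307]
eef_rot: [-1.925, -2.483, -0.0]
force: [-1.9, -0.0, 8.6]
opening: 0.0145
grasp_force: 59.2
```

```bash
cat > st.py <<'E'
from h import *
s=bot.get_state(); a=np.radians(110.5); u=np.array([np.cos(a),np.sin(a),0]); n=np.array([u[1],-u[0],0])
e=s["ee_pos"]-[0.542,-0.0345,0]; print("clock",s["clock"],"along %.4f lat %.4f"%(e@u,e@n),"F along %.2f lat %.2f z %.2f"%(s["force"]@u,s["force"]@n,s["force"][2]),"tau",s["wrist_torque"].round(3),"grip",s["grasp_force"].round(1)); go(s["ee_pos"]+0.01*u)
E
python3 st.py
```

```text
Traceback (most recent call last):
  File "st.py", line 3, in <module>
    e=s["ee_pos"]-[0.542,-0.0345,0]; print("clock",s["clock"],"along %.4f lat %.4f"%(e@u,e@n),"F along %.2f lat %.2f z %.2f"%(s["force"]@u,s["force"]@n,s["force"][2]),"tau",s["wrist_torque"].round(3),"grip",s["grasp_force"].round(1)); go(s["ee_pos"]+0.01*u)
                                                                                                                                                                                                               ^^^^^^^^^^^^^^^^^^^^^^
AttributeError: 'float' object has no attribute 'round'
```

```bash
sed -i 's/s\["grasp_force"\].round(1)/s["grasp_force"]/' st.py; python3 st.py
```

```text
clock 7.35 along 0.0269 lat -0.0000 F along 0.64 lat -1.79 z 8.57 tau [-0.103  0.488 -0.115] grip 59.17275846004486
tool y at 14.4 shift [ 0.0099 -0.0011  0.    ] turn None q7 0.36 axes x [-0.249  0.968  0.   ] z [-0.  0. -1.]
```

Emit:
step_arm([
  [0.0,0.002,-0.0002,0,0],
  [0.0,0.004,-0.0004,0,0],
  [0.0,0.006,-0.0006,0,0],
  [0.0,0.007,-0.0007,0,0],
  [0.0,0.007,-0.0007,0,0],
])

```text
clock: 7.85
ee_pos: [0.5303, -0.0033, 0.0307]
eef_rot: [1.925, 2.482, 0.0]
force: [-2.7, -1.1, 6.5]
opening: 0.0146
grasp_force: 59.1
```

```bash
python3 st.py
```

```text
clock 7.85 along 0.0333 lat -0.0000 F along -0.06 lat -2.93 z 6.52 tau [-0.388  0.351 -0.084] grip 59.09295201301575
tool y at 14.4 shift [ 0.0099 -0.0011 -0.    ] turn None q7 0.35 axes x [-0.249  0.969 -0.   ] z [ 0. -0. -1.]
```

Emit:
step_arm([
  [0.0,0.001,-0.0001,0,0],
  [0.0,0.002,-0.0002,0,0],
  [0.0,0.003,-0.0003,0,0],
  [0.0,0.003,-0.0003,0,0],
])

```text
clock: 8.25
ee_pos: [0.5293, -0.0006, 0.0307]
eef_rot: [1.925, 2.482, 0.0]
force: [-1.4, -2.1, 8.0]
opening: 0.0147
grasp_force: 59.1
```

```bash
python3 st.py
```

```text
clock 8.25 along 0.0362 lat -0.0000 F along -1.46 lat -2.06 z 7.99 tau [-0.419  0.366 -0.05 ] grip 59.09441828727722
tool y at 14.4 shift [ 0.0099 -0.0011 -0.    ] turn None q7 0.34 axes x [-0.249  0.969 -0.   ] z [ 0. -0. -1.]
```

Emit:
step_arm([
  [0.0,0.001,-0.0001,0,0],
  [0.0,0.002,-0.0002,0,0],
  [0.0,0.002,-0.0002,0,0],
])

```text
clock: 8.55
ee_pos: [0.5286, 0.0013, 0.0307]
eef_rot: [1.925, 2.482, 0.0]
force: [-2.2, -1.9, 6.6]
opening: 0.0145
grasp_force: 59.1
```

```bash
python3 st.py
```

```text
clock 8.55 along 0.0383 lat -0.0000 F along -0.95 lat -2.74 z 6.56 tau [-0.454  0.323 -0.04 ] grip 59.09684479236603
tool y at 14.4 shift [ 0.0099 -0.0011 -0.    ] turn None q7 0.34 axes x [-0.249  0.969 -0.   ] z [ 0. -0. -1.]
```

Emit:
step_arm([
  [0.0,0.001,-0.0001,0,0],
  [0.0,0.002,-0.0002,0,0],
  [0.0,0.002,-0.0002,0,0],
])

```text
clock: 8.85
ee_pos: [0.5279, 0.0029, 0.0307]
eef_rot: [1.925, 2.482, -0.0]
force: [-1.1, -2.6, 7.9]
opening: 0.0143
grasp_force: 59.1
```

```bash
python3 st.py
python3 - <<'E'
from h import *
for n in("wrist","top"):
    c=cam(n); p,d=bot.read_camera(n); np.savez(n+"5.npz",p=p,d=d,E=c[2])
    a=np.radians(110.5);u=np.array([np.cos(a),np.sin(a)]);v=np.array([u[1],-u[0]])
    P=pts(n,d,c); S=(P[...,:2]-[.542,-.0345])@u; L=(P[...,:2]-[.542,-.0345])@v; Z=P[...,2]
    if n=="top": continue
    m=(abs(L)<0.018)&(abs(Z-.052)<.003)&(S>.06)&(S<.2); h,e=np.histogram(S[m],np.arange(.06,.2,.002)); print(dict(zip(e.round(3).tolist(),h.tolist())))
    hsv=cv2.cvtColor(p,cv2.COLOR_RGB2HSV); o=(hsv[...,0]<14)&(hsv[...,1]>140)&(hsv[...,2]>90)&(abs(L)<.03)&(S>.05)&(S<.15)
    print("orange",o.sum(), [np.percentile(x[o],[5,50,95]).round(4) for x in (S,L,Z)] if o.sum() else "")
    cv2.imwrite("pics/w5.png",p[:,:,::-1])
E
```

```text
clock 8.85 along 0.0400 lat -0.0001 F along -2.03 lat -1.94 z 7.95 tau [-0.616  0.267 -0.014] grip 59.07212555408478
tool y at 14.4 shift [ 0.0099 -0.0011 -0.    ] turn None q7 0.34 axes x [-0.249  0.969 -0.001] z [ 0. -0. -1.]
{0.06: 218, 0.062: 232, 0.064: 248, 0.066: 216, 0.068: 28, 0.07: 22, 0.072: 1, 0.074: 0, 0.076: 0, 0.078: 0, 0.08: 0, 0.082: 0, 0.084: 0, 0.086: 0, 0.088: 69, 0.09: 239, 0.092: 259, 0.094: 255, 0.096: 225, 0.098: 246, 0.1: 234, 0.102: 243, 0.104: 254, 0.106: 247, 0.108: 253, 0.11: 251, 0.112: 244, 0.114: 244, 0.116: 243, 0.118: 244, 0.12: 258, 0.122: 259, 0.124: 272, 0.126: 275, 0.128: 268, 0.13: 279, 0.132: 267, 0.134: 241, 0.136: 189, 0.138: 169, 0.14: 160, 0.142: 162, 0.144: 151, 0.146: 160, 0.148: 177, 0.15: 206, 0.152: 249, 0.154: 304, 0.156: 297, 0.158: 298, 0.16: 280, 0.162: 201, 0.164: 62, 0.166: 0, 0.168: 0, 0.17: 0, 0.172: 0, 0.174: 0, 0.176: 0, 0.178: 0, 0.18: 0, 0.182: 0, 0.184: 0, 0.186: 0, 0.188: 0, 0.19: 0, 0.192: 0, 0.194: 0, 0.196: 0}
orange 273 [array([0.0844, 0.0864, 0.1173]), array([-0.0078,  0.0014,  0.0081]), array([0.0411, 0.0461, 0.2075])]
```

View pics/w5.png

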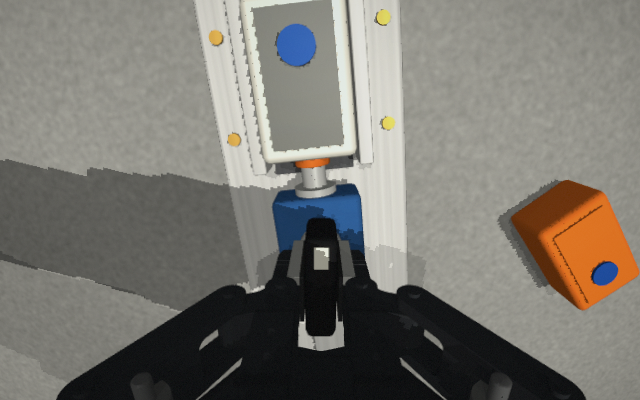

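The nose's orange tip (312,162) touches the housing, whose rear face has moved from 80 mm to about 88.5 mm along the rail. The push moment is starting to rise, so I continue in small steps.

Emit:
step_arm([
  [0.0,0.001,-0.0001,0,0],
  [0.0,0.0015,-0.00015,0,0],
  [0.0,0.0015,-0.00015,0,0],
])

```text
clock: 9.25
ee_pos: [0.5276, 0.0039, 0.0307]
eef_rot: [1.925, 2.481, -0.0]
force: [-0.9, -4.3, 6.1]
opening: 0.0148
grasp_force: 59.0
```

```bash
cat >> st.py <<'E'
c=cam("wrist"); p,d=bot.read_camera("wrist"); P=pts("wrist",d,c); S=(P-[.542,-.0345,0])@u; L=(P-[.542,-.0345,0])@n; Z=P[...,2]
m=(abs(L)<0.016)&(abs(Z-.052)<.003)&(S>.075)&(S<.13); print("tau n %.3f"%(s["wrist_torque"]@n),"housing rear %.4f"%np.percentile(S[m],0.5))
k=(abs(L)<0.022)&(abs(Z-.05)<.004)&(S>.05)&(S<.078)&(p[...,2].astype(int)>p[...,0]+40); print("stop front %.4f"%np.percentile(S[k],99))
E
python3 st.py
```

```text
clock 9.25 along 0.0410 lat -0.0000 F along -3.75 lat -2.39 z 6.11 tau [-0.913  0.169 -0.027] grip 59.015175104141235
tool y at 14.4 shift [ 0.0099 -0.0011 -0.    ] turn None q7 0.33 axes x [-0.248  0.969 -0.001] z [ 0.001 -0.001 -1.   ]
tau n -0.796 housing rear 0.0894
stop front 0.0688
```

Emit:
step_arm([
  [0.0,0.001,-0.0001,0,0],
  [0.0,0.0015,-0.00015,0,0],
  [0.0,0.0015,-0.00015,0,0],
])

```text
clock: 9.6
ee_pos: [0.5273, 0.0049, 0.0307]
eef_rot: [1.925, 2.48, -0.001]
force: [-0.2, -5.2, 5.8]
opening: 0.0146
grasp_force: 59.0
```

```bash
python3 st.py
```

```text
clock 9.6 along 0.0420 lat -0.0000 F along -4.80 lat -2.05 z 5.78 tau [-1.197  0.048 -0.007] grip 58.96875321865082
tool y at 14.4 shift [ 0.0099 -0.0011 -0.    ] turn None q7 0.33 axes x [-0.248  0.969 -0.002] z [ 0.001 -0.001 -1.   ]
tau n -1.104 housing rear 0.0894
stop front 0.0699
```

The housing is seated, its rear face steady at 89.4 mm. The nose is pressed in about 2.6 mm by geometry, and 5.4 N agrees with that including friction. About 2.4 mm more is needed.

Emit:
step_arm([
  [0.0,0.0015,-0.00015,0,0],
  [0.0,0.003,-0.0003,0,0],
  [0.0,0.0035,-0.0004,0,0],
  [0.0,0.0035,-0.0004,0,0],
  [0.0,0.0035,-0.0004,0,0],
])

```text
clock: 10.15
ee_pos: [0.5264, 0.0072, 0.0308]
eef_rot: [1.925, 2.479, -0.001]
force: [0.5, -8.2, 4.9]
opening: 0.0141
grasp_force: 58.8
```

```bash
python3 st.py
```

```text
clock 10.15 along 0.0445 lat 0.0000 F along -7.88 lat -2.43 z 4.92 tau [-1.7   -0.192  0.015] grip 58.845205307006836
tool y at 14.3 shift [ 0.0099 -0.0011 -0.    ] turn None q7 0.32 axes x [-0.247  0.969 -0.003] z [ 0.002 -0.002 -1.   ]
tau n -1.660 housing rear 0.0892
stop front 0.0723
```

The nose is pressed in about 5 mm with roughly 7 N of spring force. Holding that push, I turn the knob back clockwise.

Emit:
step_arm([
  [0.0,0,0,0,7],
  [0.0,0,0,0,14],
  [0.0,0,0,0,21],
  [0.0,0,0,0,28],
  [0.0,0,0,0,35],
  [0.0,0,0,0,42],
  [0.0,0,0,0,49],
  [0.0,0,0,0,56],
  [0.0,0,0,0,63],
  [0.0,0,0,0,69],
])

```text
clock: 11.2
ee_pos: [0.5268, 0.0071, 0.0309]
eef_rot: [2.992, 0.946, 0.003]
force: [1.7, -8.5, 2.5]
opening: 0.0146
grasp_force: 58.8
```

```bash
cat >> st.py <<'E'
q=P[(abs(Z-0.097)<0.004)&(np.hypot(S-e@u,L)<0.028)&(p.max(2)<70)]
print("knob rect",cv2.minAreaRect(q[:,:2].astype(np.float32)))
cv2.imwrite("pics/st_%.2f.png"%s["clock"],p[:,:,::-1])
E
python3 st.py
```

```text
clock 11.2 along 0.0443 lat 0.0003 F along -8.56 lat -1.39 z 2.53 tau [-1.841 -0.382  0.303] grip 58.78403306007385
tool y at -54.9 shift [ 0.0025 -0.0097 -0.    ] turn None q7 -0.65 axes x [0.818 0.575 0.001] z [ 0.003 -0.003 -1.   ]
tau n -1.858 housing rear 0.0889
stop front 0.0717
knob rect ((0.5266346335411072, 0.0070525649935007095), (0.04413227736949921, 0.03981306776404381), 77.33106231689453)
```

The knob is at about 1.31 with 0.30 N m on it. I ease the push off while still gripping, to check that the clamp holds, and then open.

Emit:
step_arm([
  [0.0,-0.0003,0.001,0,0],
  [0.0,-0.0005,0.002,0,0],
  [0.0,-0.0007,0.0028,0,0],
  [0.0,-0.0007,0.0028,0,0],
])

```text
clock: 11.65
ee_pos: [0.5268, 0.0069, 0.0308]
eef_rot: [-2.992, -0.956, -0.001]
force: [-1.6, -1.7, 9.2]
opening: 0.0142
grasp_force: 59.3
```

```bash
python3 st.py
```

```text
clock 11.65 along 0.0441 lat 0.0003 F along -1.03 lat -2.12 z 9.25 tau [-0.289  0.38   0.101] grip 59.31291103363037
tool y at -54.6 shift [ 0.0026 -0.0097  0.    ] turn None q7 -0.64 axes x [0.815 0.58  0.001] z [ 0.001  0.    -1.   ]
tau n -0.138 housing rear 0.0761
stop front 0.0716
knob rect ((0.5264064073562622, 0.007039804011583328), (0.04361902177333832, 0.040861599147319794), 77.76301574707031)
```

The clamp carries the spring load: force on the tool is near zero and the stop has not moved. I open, then lift straight up.

Emit:
step_arm([
  [0.06,0,0,0,0],
  [0.06,0,0,0,0],
  [0.06,0,0,0,0],
  [0.06,0,0,0,0],
  [0.06,0,0,-0.01,0],
  [0.06,0,0,-0.03,0],
  [0.06,0,0,-0.06,0],
  [0.06,0,0,-0.1,0],
  [0.06,0,0,-0.13,0],
  [0.06,0,0,-0.13,0],
])

```text
clock: 12.7
ee_pos: [0.5292, 0.0064, 0.1648]
eef_rot: [2.991, 0.958, 0.011]
force: [0.6, 0.2, 2.0]
opening: 0.06
grasp_force: 0.0
```

```bash
sed -i 's/np.hypot(S-e@u,L)<0.028/np.hypot(S-.0443,L)<0.03/' st.py; python3 st.py; ls pics
```

```text
clock 12.7 along 0.0428 lat 0.0023 F along -0.02 lat 0.63 z 2.02 tau [-0.003  0.039 -0.02 ] grip 0.0
tool y at -54.5 shift [ 0.0026 -0.0097 -0.    ] turn None q7 -0.79 axes x [0.814 0.581 0.007] z [ 0.007  0.002 -1.   ]
tau n 0.011 housing rear 0.0895
stop front 0.0718
knob rect ((0.5263283848762512, 0.007075149565935135), (0.04959043860435486, 0.013639847747981548), 35.751651763916016)
crop0.png
scene0.png
st_11.20.png
st_11.65.png
st_12.70.png
top0.png
w1.png
w2.png
w3.png
w5.png
```

View pics/st_12.70.png

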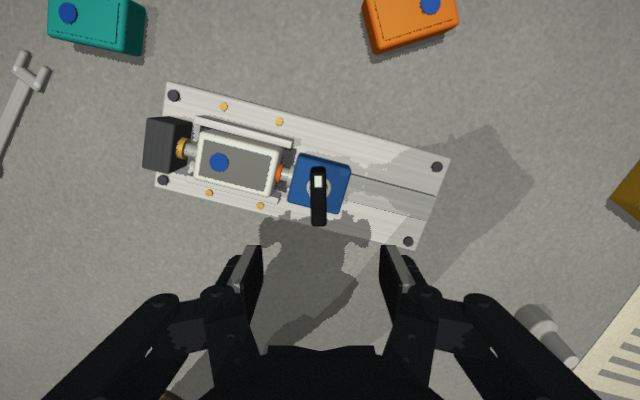

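The housing (238,162) is held between the screw (190,150) and the orange nose (281,173). The knob (318,195) is back at about 1.30 and the gripper is clear, so I hand it in.

```bash
python3 -c "
from plant import bot
print(bot.close_job())"
```

```text
the job is handed in; nothing more can be done
None
```

The job is handed in: the stop is clamped again (knob at about 1.30 rad), the nose is pressed in about 4–5 mm of its 10 mm, the housing stays held against the screw with the gripper clear, and neither the spare horn nor the wrench was touched.

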